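# Bring the calibration weight to the scale and hold it over the pan

### The arm

A 7-joint arm with a two-finger parallel gripper is mounted at the origin on a cart in front of the work surface, level with it; the furniture and walls round the work are solid. World frame = base frame: x ahead of the robot, y to its left, z up, the work surface at z = 0. Lengths are in mm, angles in rad, forces in N, time in s.
With the tool pointing down it reaches from about 350 to 900 mm from the base axis. Payload 19.9 kg.
Tool frame: the origin (TCP) lies midway between the tips of the shut fingers; the grasp point (between the pads) lies bot.tcp_to_grasp behind it (bot.tcp_to_grasp is the distance from the TCP to the grasp point, in mm); z points along the fingers, y is the line along which they close (so a half turn about z gives the same grasp; the last joint's range is limited). The gripper opens to 85 mm and grips with 20 to 120 N. Pads are 22 mm wide; open, the fingers measure 114 mm over their backs; the gripper's body (76 mm by 85 mm) begins 54 mm behind the grasp point. The pads swing forward as they close: fully open they stand 13 mm farther back than shut.
Start: joints at [1.28, 0.417, -0.01, 1.614, 0.005, 1.111, -0.053], TCP at [154.502, -605.583, 231.26] pointing down, gripper open.
Joint ranges: [-2.81, 2.81], [-0.39, 2.02], [-1.27, 1.25], [0.06, 2.57], [-1.19, 4.33], [0.19, 2], [-2.82, 2.82]. Speed limits (rad/s): [1.89, 1.89, 2.39, 2.39, 3.01, 3.01, 3.01].

### API

Orientations are given as a unit quaternion [x, y, z, w].
In Python, from plant import bot, fingers, solve_ik, imaging, job gives the robot as it stands. Calls block until the motion is done:
- bot.reach(position, orientation): joint-space move of the TCP to a pose.
- bot.move_l(position, rot=None, speed=150): straight line of the TCP; rot=None keeps the orientation; speed is the mean speed in mm/s.
- bot.move_j(angles): joint-space move.
- fingers.let_go() and fingers.grab(grasp_force=None): open the fingers fully, or close them until they stop; grasp_force is the grip in N (None keeps the last).
- bot.wait(seconds).
- solve_ik(position, orientation): joint angles nearest the present ones, or None.
- bot.sense(): the state.
- imaging.capture(name): name is "scene" or "top" or "wrist"; returns the picture (420x560x3 uint8, blue, green, red); there is no depth.
- imaging.get_calibration(name): a dict with "fx", "fy", "cx", "cy" (pixels), "k1" (the pictures are not rectified: a ray, as slopes to the right and down, at radius r is drawn at 1 + k1 r^2 times it, then the intrinsics apply), "R" (3x3) and "t" (3): a world point X has camera coordinates R X + t. Camera axes: x right, y down, z forward; pixel columns grow to the right and rows downward; lengths in mm; the calibration is good to about 2 mm. A picture is of the moment at which its call begins: read the wrist's pose just before it. get_calibration takes no time and is no camera call; for the wrist camera it gives the pose at the moment of the call.
A pose or a line that the arm cannot do raises bot.PlanningError and nothing moves.
- job.finish_job(): hands the job in; it is judged then, once.
The state is a dict: "time_s": time; "joint_positions": joint angles; "dq": joint speeds; "joint_torque": joint torques, N m; "tool_pos": TCP position; "eef_rot": TCP orientation; "contact_force": force on the tool from outside, world axes, zero at the start; "torque": the same for the moment, N m; "opening": finger opening in mm; "finger_force": force on a finger pad.
Only numpy, scipy, OpenCV 4.12 (cv2) and the standard library are available. Lean on these libraries where they do the work, as an engineer would, in place of code of your own. Each camera call takes 0.05 s, during which the arm holds its last target. There are 200 camera calls.

### The job

Start the bench scale's span calibration by pressing its round key, then the cross-shaped key, then the long bar key, each fully down and one at a time, and leave the small round power key alone. Then pick up the largest of the three knobbed weights on the left of the bench top, carry it over the opened kitchen scale and the scale's draught ring, and stop with it hovering upright and still about 1 cm above the pan, its foot inside the engraved centre ring, while the scale takes its zero: neither the weight nor the gripper may touch the pan or the draught ring, and the other weights and the things standing about must not be disturbed. Finish while still holding the weight there; do not put it down.

Things in the scene. Friction and masses are not known exactly. Their poses are not given: they have to be found in the camera images.
- scale: The white bench scale, fixed to the bench: housing 270 x 220 mm (x, y), top at 42 mm; origin on the bench, x to its rear, y to its left, z up. On its front part lies the row of four black keys; on its rear part the round pan inside an aluminium draught ring (inner diameter 152 mm, 3 mm wall, top edge 91 mm above the bench, 35 mm above the pan).
- pan: The round steel pan and the draught ring together, part of the scale; origin on the bench under the pan's centre.
- pan_centre (a point): Centre of the upper face of the round steel pan (diameter 138 mm, flat, 56 mm above the bench); 45 mm to the rear (+x) of the scale's origin. A dark engraved ring of 64 mm diameter is concentric with it.
- key_round_top (a point): Middle of the top face of the big round key (diameter 26 mm, top 51 mm above the bench, 9 mm proud of the panel). The keys stand 50 mm apart in a row along the scale's y; which key is in which place varies.
- key_cross_top (a point): Middle of the top face of the cross-shaped key (arms 30 mm long, 10 mm wide, same height).
- key_bar_top (a point): Middle of the top face of the long bar key (12 x 36 mm, long side along the scale's y, same height).
- key_small_top (a point): Middle of the top face of the small round power key (diameter 14 mm, same height). Not to be pressed.
- key_round (a joint): Travel of the round key: 0 up, 0.005 m fully down; it counts as pressed beyond 0.0035. The spring needs 1.5 N to start and 4 N to go fully down, and returns the key.
- key_cross (a joint): Travel of the cross-shaped key, as the round one.
- key_bar (a joint): Travel of the long bar key, as the round one.
- key_small (a joint): Travel of the small round power key, as the round one.
- weight_big_centre (a point): The largest knobbed weight, dark iron, about 0.6 kg, standing upright on the bench: 68 mm high, round body 44 mm in diameter over its lower 40 mm, sloping shoulder, knob 19 mm wide on top. The point is on its axis half-way up, 34 mm above its foot; z along the axis.
- weight_mid_centre (a point): The middle knobbed weight (diameter 34 mm, 50 mm high), not to be disturbed; point on its axis half-way up.
- weight_small_centre (a point): The smallest knobbed weight (diameter 27 mm, 34 mm high), not to be disturbed; point on its axis half-way up.
- open_scale_a: An opened kitchen scale with its works showing, 240 x 205 mm, fixed on the bench between the weights and the bench scale; origin under its centre. A round grey steel disc (134 mm in diameter, top 72 mm above the bench), also fixed, stands over its far end, centred 86 mm from the origin along +x; nothing here is higher than that.
- jar: A jar with a metal cap, diameter 55 mm, 77 mm high, standing at the left rear of the weights, not to be disturbed; origin under its centre.
- transformer: A small mains transformer, 52 x 42 x 36 mm, standing at the right rear of the weights, not to be disturbed; origin under its centre.
- spool: A reel of solder lying flat, 55 mm wide, 37 mm high, to the right of the scale, not to be disturbed; origin on its underside, 17 mm along its -y from the middle of the reel.
Not all that is in view belongs to the job. What is shaped like the part that bears weight_big_centre but red or yellow is not meant.

How it is judged (in metres and radians):
On the way, in this order (a step that is already met when the one before it is completed fails the run):
1. the round key is pressed (value of joint key_round above 0.0035 m), for 0.05 s.
2. then, with the round key up again, the cross-shaped key is pressed (value of joint key_cross above 0.0035 m and value of joint key_round below 0.0015 m), for 0.05 s.
3. then, with the cross-shaped key up again, the long bar key is pressed (value of joint key_bar above 0.0035 m and value of joint key_cross below 0.0015 m), for 0.05 s.
4. then the largest weight is lifted off the bench in the fingers (height (world z) of weight_big_centre above 0.07 m and contact force between the fingers and weight_big above 1 N and value of joint key_bar below 0.0015 m), for 0.1 s.
At the end, for the whole second after the job is handed in: The largest weight is held at rest and upright (within 0.12 rad), its axis within 10 mm of the pan centre, its foot 3 to 20 mm above the pan; weight and robot touch nothing of the scale; all keys are up; other weights and bystanders are within 15 mm of their starts (horizontal distance between weight_big_centre and pan_centre below 0.01 m and z of weight_big_centre in the frame of pan_centre between 0.037 and 0.054 m and angle between weight_big_centre's own z axis and vertical below 0.12 rad and linear speed of weight_big below 0.01 m/s and angular speed of weight_big below 0.1 rad/s and contact force between the fingers and weight_big above 1 N and contact force between each of weight_big, the arm and scale below 0.05 N and value of joint each of key_round, key_cross, key_bar, key_small below 0.0015 m and distance of each of jar, transformer, spool, weight_mid_centre, weight_small_centre from where it was at the start of the episode below 0.015 m); the arm keeps its last pose, push and grip.
It fails at once if the small power key is pressed (value of joint key_small above 0.0025 m).
It fails at once if two keys are down together (value of joint each of key_round, key_cross above 0.0025 m or value of joint each of key_round, key_bar above 0.0025 m or value of joint each of key_cross, key_bar above 0.0025 m).
It fails at once if the weight touches the scale (contact force between weight_big and scale above 0.3 N).
It fails at once if the robot touches the pan or the draught ring (contact force between the arm and pan above 0.3 N).
It fails at once if a bystander or another weight is disturbed (distance of any of jar, transformer, spool, weight_mid_centre, weight_small_centre from where it was at the start of the episode above 0.015 m).
It also fails if it takes over 66 s, if anything falls off the work surface, if the arm or the gripper's body presses on something with over 40 N, if the wrist force passes 120 N, or if a joint passes its speed limit or range.

## Working session

There is one attempt and no reset: what is moved stays moved. The work goes in short steps, each a Python script; the robot and the scene stay as the last script left them, time stands still between calls to the robot, and variables do not carry over. Pictures are saved under pics/ and viewed, at most 10 in all, crops included, and the job is handed in when it is done.

```bash
mkdir -p pics; ls; python3 - <<'E'
from plant import bot, fingers, solve_ik, imaging, job
import cv2
for n in ("scene","top"):
    cv2.imwrite(f"pics/{n}0.png",imaging.capture(n))
    c=imaging.get_calibration(n); print(n,c)
s=bot.sense(); print(s["tool_pos"],s["eef_rot"],s["opening"],bot.tcp_to_grasp,s["time_s"],s["contact_force"])
E
```

```text
pics
scene {'fx': 509.9118930193935, 'fy': 509.9118930193935, 'cx': 281.3837629582088, 'cy': 214.5749245490974, 'k1': -0.0868918660765831, 'R': array([[-0.6485286 , -0.76089341, -0.02125743],
       [-0.35862681,  0.33006114, -0.8731818 ],
       [ 0.67141452, -0.55865989, -0.48693086]]), 't': array([ 306.56471065,  241.5955788 , 1052.92446935])}
top {'fx': 477.88305106474644, 'fy': 477.88305106474644, 'cx': 276.7937905513222, 'cy': 206.7133710292298, 'k1': -0.03164160536668799, 'R': array([[ 3.69929697e-03, -9.99993144e-01, -1.65341375e-04],
       [-9.84525632e-01, -3.61310909e-03, -1.75203381e-01],
       [ 1.75201583e-01,  8.10912160e-04, -9.84532248e-01]]), 't': array([ -44.70163318,  518.34141626, 1406.07450397])}
[ 154.45205304 -605.30783889  230.74725491] [ 9.92205516e-01  1.24611176e-01 -1.12514492e-04 -5.06215746e-04] 85.1615369738954 18.700000000000003 0.1 [-0.37157002 -0.43148712 -0.69223712]
```

View pics/top0.png

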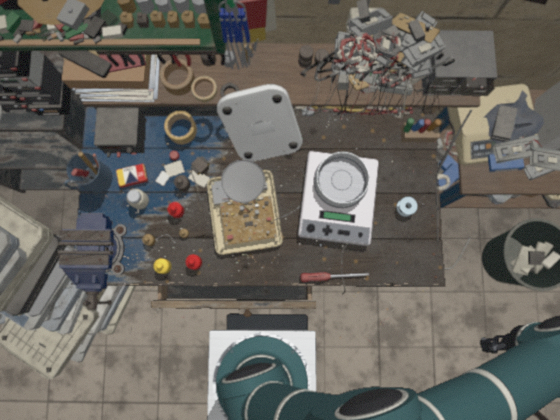

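View pics/scene0.png

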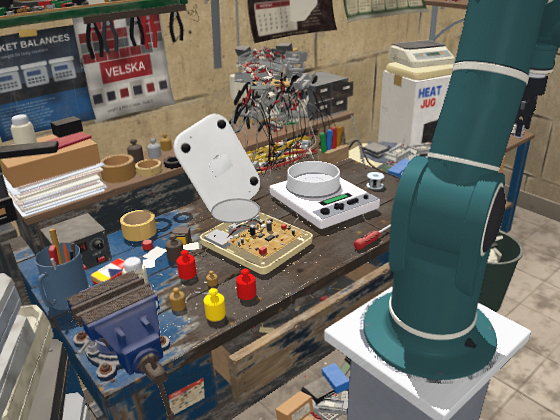

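Top view: scale around (340,198) with its keys at row ~231. Red decoys are at (176,210) and (193,262), and a yellow one at (162,266). Dark or brass candidates are at (181,183), (148,240) and (183,233). I'll enlarge both areas.

```bash
python3 - <<'E'
import cv2,numpy as np
t=cv2.imread("pics/top0.png"); s=cv2.imread("pics/scene0.png")
a=cv2.resize(t[150:280,120:210],None,fx=4.4,fy=4.4,interpolation=cv2.INTER_CUBIC)
b=cv2.resize(t[145:250,295:380],None,fx=4.4,fy=4.4,interpolation=cv2.INTER_CUBIC)
c=np.zeros((600,800,3),np.uint8); c[:a.shape[0],:a.shape[1]]=a; c[:b.shape[0],410:410+b.shape[1]]=b
cv2.imwrite("pics/top_crop.png",c)
cv2.imwrite("pics/scene_crop.png",cv2.resize(s[220:330,110:260],None,fx=5,fy=5,interpolation=cv2.INTER_CUBIC))
E
```

```text
(no output)
```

View pics/top_crop.png

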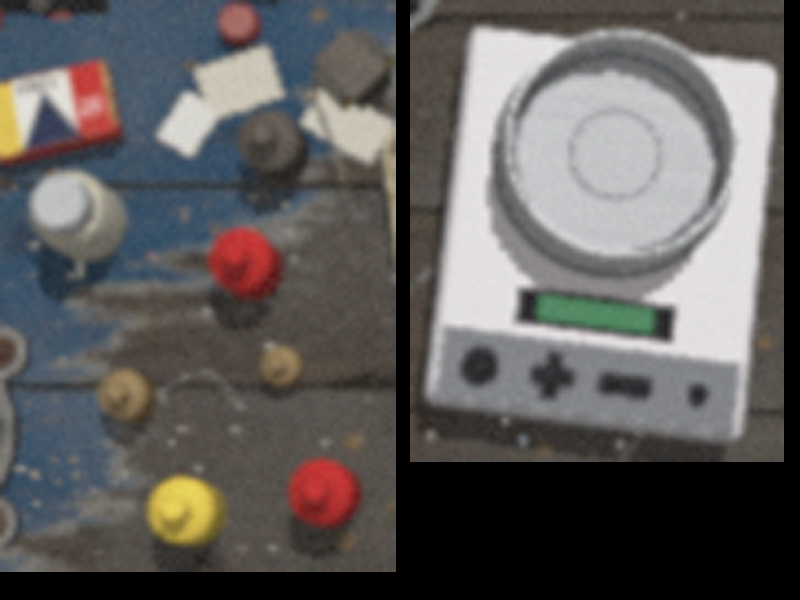

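View pics/scene_crop.png

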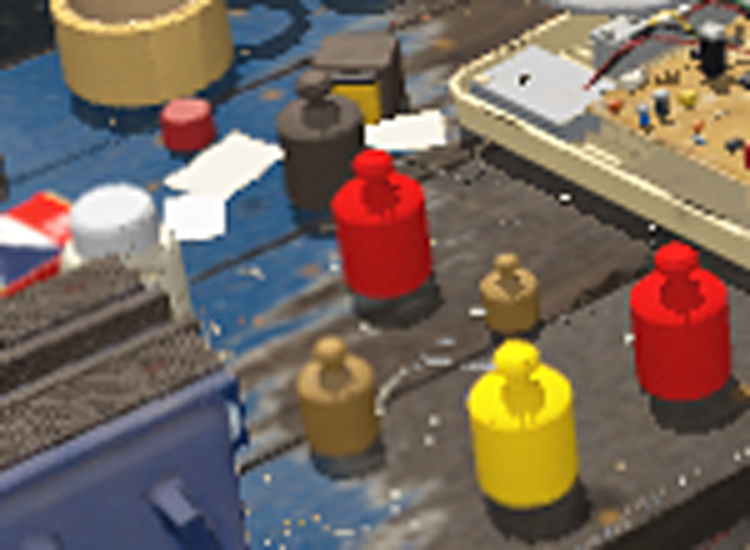

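Candidates for the weight are dark iron (182,182), red (176,210), red (193,263) and yellow (162,266). Only the dark one fits: it is dark iron and the largest that isn't red or yellow. The middle and small brass weights are at (148,240) and (183,233). Keys from left to right are round, cross, bar, small. The confirming crop agrees with all of this.

```bash
cat > h.py <<'E'
from plant import bot, fingers, solve_ik, imaging, job
import cv2, numpy as np
from scipy.spatial.transform import Rotation as Ro
def ray(c,px):
    K=np.array([[c["fx"],0,c["cx"]],[0,c["fy"],c["cy"]],[0,0,1]])
    n=cv2.undistortPoints(np.array([[px]],float),K,np.array([c["k1"],0,0,0,0]))[0,0]
    R=np.array(c["R"]); return -R.T@np.array(c["t"]), R.T@np.array([n[0],n[1],1])
def at_z(c,px,z):
    o,d=ray(c,px); return (o+d*(z-o[2])/d[2])
def down(yaw): # tool z down, closing axis (tool y) at world angle yaw
    y=np.array([np.cos(yaw),np.sin(yaw),0]); z=np.array([0,0,-1.]); return Ro.from_matrix(np.c_[np.cross(y,z),y,z]).as_quat()
def project(c,X):
    K=np.array([[c["fx"],0,c["cx"]],[0,c["fy"],c["cy"]],[0,0,1]])
    return cv2.projectPoints(np.array(X,float).reshape(-1,1,3),cv2.Rodrigues(np.array(c["R"]))[0],np.array(c["t"],float),K,np.array([c["k1"],0,0,0,0]))[0][:,0]
E
python3 - <<'E'
from h import *
c=imaging.get_calibration("top")
L=lambda u,v:(120+(u+.5)/4.4-.5,150+(v+.5)/4.4-.5)
R=lambda u,v:(295+(u-410+.5)/4.4-.5,145+(v+.5)/4.4-.5)
P={}
for n,p,z in [("knob",L(263,131),66),("jarcap",L(62,206),77),("transf",L(352,63),36),("midknob",L(122,392),48),("smallknob",L(280,360),32),("red1knob",L(236,260),66),
 ("kround",R(479,366),51),("kcross",R(552,375),51),("kbar",R(624,385),51),("ksmall",R(697,394),51),("pan",R(615,153),56)]:
    P[n]=at_z(c,p,z); print(n,P[n].round(1))
s=imaging.get_calibration("scene")
print("scene knob",at_z(s,(110+314/5-.5,220+80/5-.5),62))
d=P["ksmall"]-P["kround"]; print(np.linalg.norm(d)/3, np.degrees(np.arctan2(-d[0],-d[1])))
print(at_z(c,(243,182),72), at_z(c,(407,207),30))
print("wrist",imaging.get_calibration("wrist"))
s=bot.sense();print(down(0),s["joint_positions"],s["eef_rot"])
E
```

```text
knob [597.9 252.7  66. ]
jarcap [542.6 385.4  77. ]
transf [654.6 197.9  36. ]
midknob [419.  345.9  48. ]
smallknob [443.5 241.6  32. ]
red1knob [507.7 267.5  66. ]
kround [ 453.6 -143.7   51. ]
kcross [ 447.6 -193.4   51. ]
kbar [ 440.9 -242.5   51. ]
ksmall [ 434.9 -292.2   51. ]
pan [ 602.  -238.9   56. ]
scene knob [604.53407042 249.84158914  62.        ]
49.89961380661236 7.192743460099889
[589.03348889  59.21046083  72.        ] [ 521.88152762 -443.59767028   30.        ]
wrist {'fx': 336.2244766293699, 'fy': 336.2244766293699, 'cx': 284.95532183249867, 'cy': 207.34252722655035, 'k1': -0.07739881888738617, 'R': array([[ 2.47875578e-01, -9.68791541e-01, -8.05249650e-04],
       [-9.34200742e-01, -2.39245116e-01,  2.64633233e-01],
       [-2.56567089e-01, -6.48438507e-02, -9.64348798e-01]]), 't': array([-623.50929389,  -34.88263328,  377.90746446])}
[0.70710678 0.70710678 0.         0.        ] [ 1.27947149  0.41788065 -0.01033947  1.6141054   0.00473261  1.11066708
 -0.05300871] [ 9.92205516e-01  1.24611176e-01 -1.12514492e-04 -5.06215746e-04]
```

Key spacing (49.9 mm) and the pan offset (159 mm) match the description. Next: press the keys with the fingers shut, stopping on force.

```bash
python3 - <<'E'
from h import *
fingers.grab(20)
qs=[down(np.radians(a)) for a in (82.8,-97.2)]
K=dict(round=(453.6,-143.7),cross=(447.6,-193.4),bar=(440.9,-242.5))
j0=np.array(bot.sense()["joint_positions"])
best=[(np.abs(np.array(j)-j0).max(),q) for q in qs for j in [solve_ik([453.6,-143.7,150],q)] if j is not None]
q=min(best,key=lambda b:b[0])[1]; print([b[0] for b in best])
bot.reach([453.6,-143.7,150],q)
for n,(x,y) in K.items():
    bot.move_l([x,y,60],speed=120); bot.wait(.2)
    f0=np.array(bot.sense()["contact_force"])[2]
    for z in (51,49.5,48,47,46,45,44,43):
        bot.move_l([x,y,z],speed=30); bot.wait(.1)
        s=bot.sense(); f=s["contact_force"][2]-f0; print(n,z,s["tool_pos"].round(1),round(f,2))
        if f>7 : break
    bot.wait(.15)
    bot.move_l([x,y,62],speed=60); bot.wait(.2)
print(bot.sense()["time_s"])
E
```

```text
[np.float64(1.4655740274865041), np.float64(1.5192021017455477)]
round 51 [ 453.5 -143.7   51. ] 1.43
round 49.5 [ 453.7 -143.7   49.5] 2.18
round 48 [ 453.7 -143.7   48. ] 2.65
round 47 [ 453.7 -143.7   47. ] 3.05
round 46 [ 453.7 -143.7   46. ] 6.07
round 45 [ 453.8 -143.7   45.7] 27.04
cross 51 [ 447.5 -193.3   51. ] 1.45
cross 49.5 [ 447.7 -193.4   49.6] 1.91
cross 48 [ 447.7 -193.4   48. ] 3.11
cross 47 [ 447.7 -193.4   47. ] 3.64
cross 46 [ 447.7 -193.4   46.1] 6.2
cross 45 [ 447.8 -193.5   45.7] 25.56
bar 51 [ 440.9 -242.4   51. ] 1.95
bar 49.5 [ 441.  -242.5   49.6] 1.7
bar 48 [ 441.  -242.5   48. ] 2.47
bar 47 [ 441.  -242.5   47. ] 2.85
bar 46 [ 441.  -242.5   46.1] 5.42
bar 45 [ 441.1 -242.5   45.7] 24.59
14.75
```

All three keys bottomed out, with the force rising sharply at 46 mm. Now to the weight for a wrist look, plus one of the pan on the way.

```bash
python3 - <<'E'
from h import *
import pickle
s=bot.sense(); p=s["tool_pos"]
bot.move_l([p[0]+20,p[1],230],speed=250); bot.wait(.2)
C={}; C["pan"]=imaging.get_calibration("wrist"); a=imaging.capture("wrist")
fingers.let_go()
def best(pos,yaws):
    j0=np.array(bot.sense()["joint_positions"])
    r=[(np.abs(np.array(j)-j0).max(),y) for y in yaws for j in [solve_ik(pos,down(np.radians(y)))] if j is not None]
    print(r); return down(np.radians(min(r)[1]))
bot.reach([480,0,260],s["eef_rot"])
T=[600,252,210]
q=best(T,(45,-135)); bot.reach(T,q); bot.wait(.3)
C["w"]=imaging.get_calibration("wrist"); b=imaging.capture("wrist")
pickle.dump(C,open("c.pkl","wb")); cv2.imwrite("pics/wa.png",a); cv2.imwrite("pics/wb.png",b)
def fit(i,n): return cv2.resize(i,(400,300))
cv2.imwrite("pics/pair.png",np.hstack([fit(a,0),fit(b,0)]))
print(project(C["pan"],[[602,-238.9,56]]),project(C["w"],[[598,252.7,68],[598,252.7,0],[604,249,68]]))
print(bot.sense()["time_s"],bot.sense()["tool_pos"])
E
```

```text
[(np.float64(1.1906636587837032), 45), (np.float64(3.484976587366795), -135)]
[[303.35626284 316.31533434]] [[283.79043414 192.8144459 ]
 [284.01310547 178.55209803]
 [285.66126336 200.47480626]]
19.0667 [600.2141477  251.36590768 210.30814526]
```

View pics/pair.png

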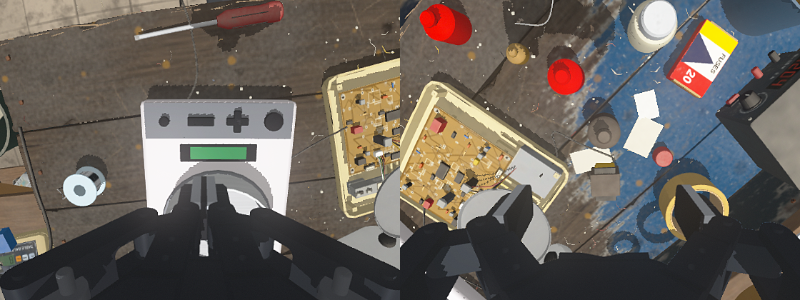

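The left picture shows the scale with the fingers over the pan. The right picture shows the dark weight at about (602-400,130)x1.4 = (283,182), with the transformer at (603-400,175)x1.4. I'll enlarge the right one.

```bash
python3 - <<'E'
import cv2
b=cv2.imread("pics/wb.png"); cv2.imwrite("pics/wbc.png",cv2.resize(b[130:290,180:380],None,fx=3.7,fy=3.7,interpolation=cv2.INTER_CUBIC))
E
```

```text
(no output)
```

View pics/wbc.png

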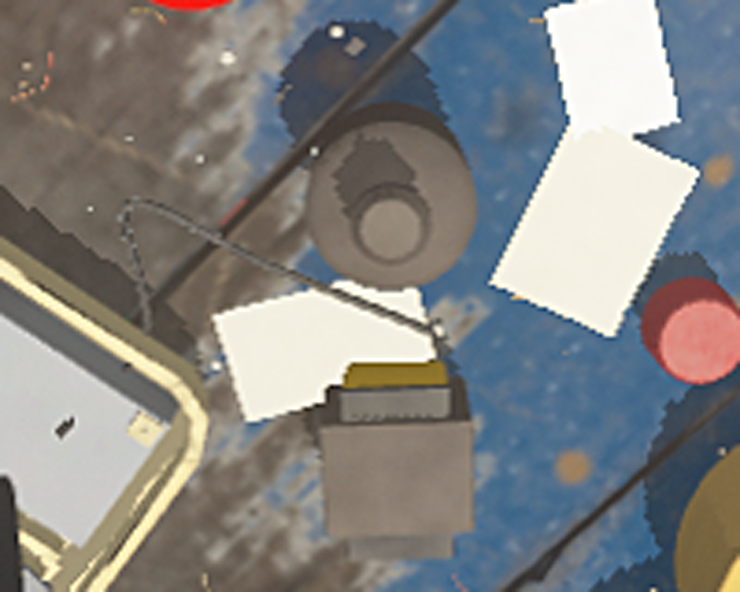

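```bash
python3 - <<'E'
from h import *
import pickle
C=pickle.load(open("c.pkl","rb"))
k=at_z(C["w"],(285.3,191.3),68); b=at_z(C["w"],(285.3,184.5),41)
w=k*.6+b*.4; print(k.round(1),b.round(1)); x,y=w[:2]
assert np.hypot(x-600,y-252)<12
bot.move_l([x,y,120],speed=200); bot.move_l([x,y,7],speed=90); bot.wait(.2)
s=bot.sense(); print(s["tool_pos"],s["contact_force"].round(1))
fingers.grab(60); bot.wait(.3)
s=bot.sense(); print(s["opening"],s["finger_force"],s["tool_pos"],s["time_s"])
bot.move_l([x,y,40],speed=60); bot.wait(.3)
s=bot.sense(); print(s["opening"],s["finger_force"],s["contact_force"].round(1),s["torque"].round(2))
bot.move_l([x,y,230],speed=200)
print(bot.sense()["time_s"])
E
```

```text
[598.  254.6  68. ] [597.6 255.   41. ]
[597.99258086 254.76633236   7.3481057 ] [ 0.6  1.5 -0.2]
41.993084747672654 60.459951509255916 [597.80551042 254.65233368   7.31821326] 22.05
42.05516237845468 61.33284701965749 [ 0.4 -0.2 -4.9] [0.   0.01 0.03]
24.15
```

Grip is firm and the lifted load of about 5 N matches the weight. Carrying it over now.

```bash
python3 - <<'E'
from h import *
q=down(np.radians(22)); bot.reach([490,0,240],q)
q=down(0.); bot.reach([602,-238.9,230],q); bot.wait(.2)
s=bot.sense(); print(s["opening"],s["finger_force"],s["contact_force"].round(1),s["tool_pos"],s["time_s"])
bot.move_l([602,-238.9,120],speed=100); bot.wait(.4)
s=bot.sense(); print(s["opening"],s["tool_pos"])
i=imaging.capture("scene"); j=imaging.capture("top"); c=imaging.get_calibration("wrist"); k=imaging.capture("wrist")
print(project(imaging.get_calibration("scene"),[[602,-239,56],[602,-239,91],[602,-239,113],[602,-239,181]]))
A=cv2.resize(i[130:240,250:400],(400,293),interpolation=2);B=cv2.resize(j[130:250,290:390],(351,421),interpolation=2)
o=np.zeros((600,800,3),np.uint8);o[:293,:400]=A;o[:421,410:761]=B;o[300:600,:400]=cv2.resize(k,(400,300));cv2.imwrite("pics/h1.png",o)
E
```

```text
42.20504149865874 61.43495174590498 [ 0.6  0.8 -5.1] [ 602.18012207 -237.93253827  230.36725659] 26.4583
42.10194982086944 [ 602.01220639 -238.92505298  120.10076899]
[[312.93850925 181.30350405]
 [313.03252784 170.87792473]
 [313.09144947 164.21115939]
 [313.27235201 143.03682136]]
```

View pics/h1.png

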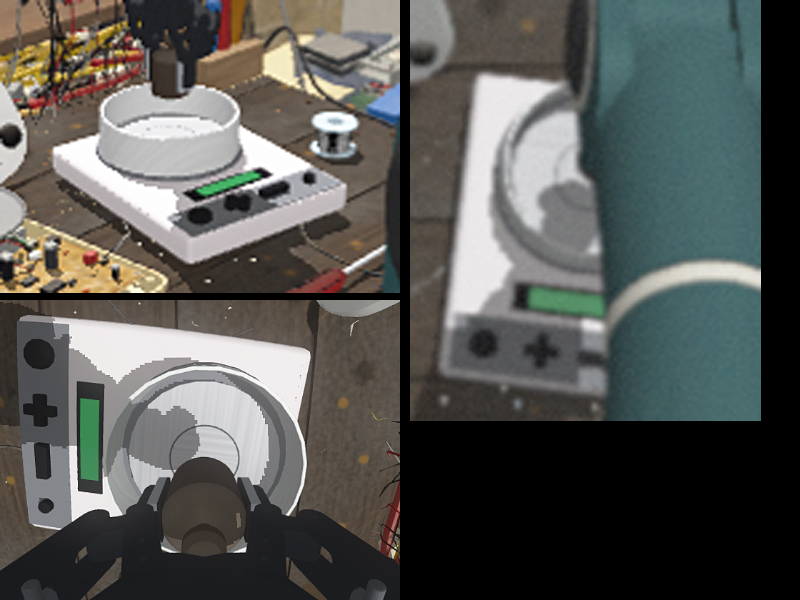

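The weight hangs upright over the pan. In the scene view the ring centre is at about column 313.7, against 313.0 predicted. In the wrist view the engraved ring spans crop columns 170–239, with its top at row 426. I'll lower it now.

```bash
python3 - <<'E'
from h import *
c=imaging.get_calibration("wrist"); r=lambda u,v:(u*1.4,(v-300)*1.4)
print("ring L/R/front",[at_z(c,r(*p),56).round(1) for p in ((170,459),(239,459),(204.5,426))])
bot.move_l([602,-238.9,74],speed=40); bot.wait(1)
s=bot.sense(); print(s["opening"],s["finger_force"],s["contact_force"].round(1),s["tool_pos"],s["time_s"])
i=imaging.capture("scene"); k=imaging.capture("wrist")
o=np.zeros((600,800,3),np.uint8);o[:293,:400]=cv2.resize(i[130:240,250:400],(400,293),interpolation=2);o[:300,400:]=cv2.resize(k,(400,300));cv2.imwrite("pics/h2.png",o[:300])
E
```

```text
ring L/R/front [array([ 571.4, -237.9,   56. ]), array([ 633.8, -237.9,   56. ]), array([ 602.5, -207.7,   56. ])]
41.9588881807447 61.43993792356923 [-0.6 -0.8 -4.3] [ 601.9920824  -238.89053377   73.97800928] 30.5583
```

View pics/h2.png

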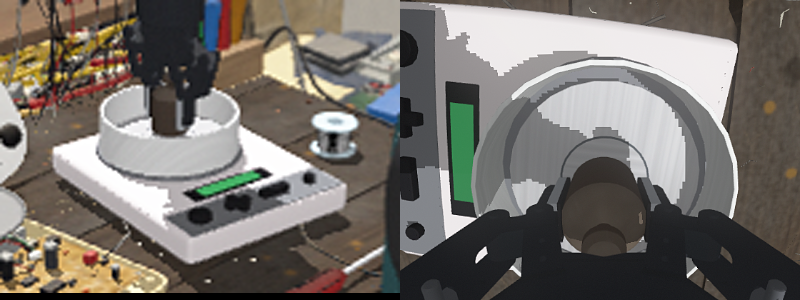

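The engraved ring centre measures (602.5, -239.7), within 1 mm of the weight's axis. The load is unchanged, so nothing is touching, and the picture shows the weight upright inside the ring.

```bash
python3 -c "
from plant import job; print(job.finish_job())"
```

```text
the job is handed in; nothing more can be done
None
```

I pressed the round, cross and bar keys in order, then handed the job in at about 31 s with the big dark weight held still and upright about 1 cm above the pan centre; no verdict came back.

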